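# Set and hold a magneto rotor at its timing angle with a pendulum angle gauge

## Task

Pick up the round-dialled angle gauge, stand its foot squarely across both drive dogs on the end of the magneto's coupling, and rock gauge and coupling together against the pull of the magnets until the hanging pointer settles on the dial's index tab. Finish holding it there for the points to be set: the gauge still in the grip, its foot down on both dogs, the pointer at rest on the tab, and nothing put down or let go. Leave everything else on the shelf where it stands.

Things in the scene. Friction and masses are not known exactly. Their poses are not given: they have to be found in the camera images.
- gauge: the angle gauge (0.26 kg, loose, standing upright at the start, dial facing roughly away from the robot), 98 mm high: flat steel foot 110 mm long (y), 24 thick (x), 14 high; short neck; dark round case 86 mm in diameter, 22 mm thick (x), white dial. Origin: middle of the foot's underside. Axes: +x out of the dial face, y along the foot, z up
- gauge_dial (a point): centre of the gauge's dial case, mid-thickness, 55 mm above the underside of the foot; axes as the gauge. The case's top edge is 43 mm above this point: take the gauge across its thickness, high on the case, so that the lower half of the dial, where the pointer plays, stays in view
- gauge_foot (a point): middle of the underside of the gauge's foot, 55 mm below gauge_dial; axes as the gauge
- pointer (a joint): angle (rad) of the gauge's pointer on its dial: a weighted black needle with a round bob, 29 mm long, hanging plumb from the dial centre behind the glass. It swings freely and settles in about a second. 0 when the gauge stands upright; it equals the tilt of the gauge about its own +x axis (right-handed: the foot's +y end going up is positive)
- index (a joint): angle (rad) of the dial's index tab, on the pointer's scale: a brass tab 5 mm wide on the dial's lower rim, already set, stiff, 0.16 to 0.42 from the bottom and always on its -y side (left of the bottom as one faces the dial). The pointer is on the tab when both joints read the same (half the tab's width is 0.08)
- pointer_tip (a point): tip of the pointer, 29 mm from the dial centre; its z axis runs from the tip to the pivot
- index_tip (a point): inner end of the index tab, 30 mm from the dial centre; its z axis runs towards the dial centre
- dogs (a point): the two steel drive dogs standing out of the coupling's face, one each side of the shaft. Origin on the shaft axis, half-way along the dogs, 80 mm above the shelf; +x along the shaft, out of the magneto, roughly away from the robot; y from dog to dog; turns with the coupling. Each is 30 mm long (x -15 to 15), 16 wide (centred at y 24 and -24); tops 10 mm above the axis, the -y one worn 1.5 mm lower
- rotor (a joint): turn (rad) of the coupling about the dogs' +x axis (right-handed: +y dog going up is positive). 0 is magnetic neutral, to which it springs back with 0.12 N m per rad; range 0.7 either way. About 2 N on one dog turns it 0.4; once the foot is on both dogs the force rises steeply. With the dial facing out and the foot on both dogs the pointer reads 0.03 more than the rotor
- magneto: the magneto, bolted to a plank fixed on the shelf; origin under it on the shelf, the dogs' origin is 108 mm along its +x and 80 mm up. The coupling drum, 36 mm in radius, begins right behind the dogs (dogs' x below -15): keep the foot in front of it, its middle at dogs' x of 0 to 8. Behind that, from dogs' x of -53, the housing is 153 mm high, an oiler on it 165 mm
- stand: wooden slotted stand with four brass condenser cans, 60 x 170 mm, 76 mm high, loose; origin under its centre; to be left alone
- oilcan: green enamel oil can, 84 mm in diameter, 150 mm high to the spout tip, loose; origin under its centre; to be left alone
- bracket: steel breaker point bracket, an L of 60 x 22 mm, 28 mm high, loose; origin under its centre; to be left alone
- grommet: black rubber grommet ring, 28 mm in diameter, 7 mm high, loose; origin under its centre; to be left alone
- feeler: folded set of feeler blades, 20 x 94 mm, 12 mm high, loose; origin under its centre; to be left alone
- driver: screwdriver 150 mm long, lying, loose; to be left alone
- jar: glass jar with a steel cap, 64 mm in diameter, 75 mm high, loose; origin under its centre; to be left alone
There are look-alikes about, which are no part of the job. What is shaped like the gauge but green is not meant.

How it is judged:
By the outcome, as a careful person would: the job done as asked, in the order asked, and still so for the second after the job is handed in, while the arm keeps its last pose, push and grip.
It also fails if it takes over 42 s, if anything falls off the work surface, if the arm or the gripper's body presses on something with over 40 N, if the wrist force passes 120 N, or if a joint passes its speed limit or range.

## Robot

A 6-joint arm with a two-finger parallel gripper is mounted at the origin on the work surface. World frame = base frame: x ahead of the robot, y to its left, z up, the work surface at z = 0. Lengths are in mm, angles in degrees, forces in N, time in s.
With the tool pointing down it reaches from about 300 to 850 mm from the base axis. Payload 4.2 kg.
Tool frame: the origin (TCP) lies on the centre line of the jaws, within the pads' length; the fingertips stand 14 mm ahead of it and the grasp point (between the pads) lies 5 mm behind it (env.finger_overhang is the z of the fingertips in the tool frame, in mm); z points along the fingers, y is the line along which they close (so a half turn about z gives the same grasp; the last joint's range is limited). The gripper opens to 91 mm and grips with 3 to 60 N. Pads are 32 mm wide; open, the fingers measure 118 mm over their backs; the gripper's body (76 mm by 178 mm) begins 60 mm behind the grasp point.
Start: joints at [-69.271, 18.312, 89.639, -0, 72.044, -1.146], TCP at [214.244, -533.611, 227.976] pointing down, gripper open.
Joint ranges: [-177.97, 177.97], [-48.28, 115.42], [12.27, 149.76], [-77.06, 257.06], [2.81, 150.46], [-146.56, 146.56]. Speed limits (degrees/s): [147.25, 147.25, 180, 180, 180, 180].

## Interface

Orientations are given as [roll, pitch, yaw] about the fixed x, y, z axes, in that order (R = Rz(yaw) Ry(pitch) Rx(roll)).
In Python, from workcell import sensors, viewer, env gives the robot as it stands. The module is installed in compiled form; this text tells all that it offers.
- The arm moves only by the tool step_arm, never from a script. Its argument "plan" is one flat list of numbers, 6 for each row, row after row: the shift along the tool's x, y, z in cm, then the turn, a rotation vector about the tool's x, y, z in rad. In form: [x, y, z, wx, wy, wz, x, y, z, wx, wy, wz, ...]. A call has 1 to 5 rows; each row shifts and turns the commanded pose from where the row before left it, along the tool's axes as they then stand; what a row does not reach is not made up. A row lasts 1/12 s, in which the tool goes at most 41.7 mm and 7.16 degrees, less where a joint would pass 70% of its speed; a pose out of reach is approached as far as the arm can. A call is refused whole if a number of a shift passes 4.17 or a number of a turn 0.125, either way. A call with a gripper value outside its range is refused whole. "hand" is the finger opening in cm, from 0 to 9.12, set as the call begins (left out, the last holds). The fingers move at their own pace and stop on an object; "newtons" is the grip in N (left out, the last holds). Time passes only in rows, so rows that do not move let the fingers close. It gives the time, the measured TCP pose, the force, the opening and the grip force at its end, in the units of the state.
- sensors.state(): the state, without advancing time (a new reading comes with each control period).
- viewer.grab_frame(name): name is "scene" or "side" or "wrist"; returns a dict with "img" (480x640x3 uint8, red, green, blue), "fx", "fy", "cx", "cy" (pixels), "position" and "attitude" of the camera in the world. Camera axes: x right, y down, z forward; pixel columns grow to the right and rows downward; lengths in mm; the calibration is good to about 2 mm. The wrist camera is an equidistant fisheye: a pixel r from the principal point sees the ray r / f radians off the axis. A picture is of the moment at which its call begins. There is no depth.
- env.job_done(): hands the job in; it is judged then, once.
Trained networks look in a picture, given as the dict that the camera call returned (one of the last four; its "shot" number tells which), for a name from the list of things; names that differ only in an ending like _2 or _b are one class to them, and where a whole thing is asked for, a point or a joint stands for the part that bears it (a point fixed in the world has none). Each returns a list of dicts, best first, with "score" (0 to 1); they miss things now and then, are a little off and sometimes report something else, mostly with a low value. They report only what shows in the picture. A call takes as long as a camera call. They do not tell look-alikes from the thing itself.
- viewer.boxes_of(name, picture): "location" ([column, row] in pixels, amid what is visible of it).
- viewer.pinpoint(name, picture): "location" ([column, row] in pixels: a listed point, or the origin of a listed thing).
The state is a dict: "time_s": time; "qpos": joint angles; "qvel": joint speeds; "effort": joint torques, N m; "ee_pos": TCP position; "ee_rot": TCP orientation; "force": force on the tool from outside, world axes, zero at the start; "torque": the same for the moment, N m; "gripper_width": finger opening in mm; "gripper_force": force on a finger pad.
Only numpy, scipy, OpenCV 4.12 (cv2) and the standard library are available. Lean on these libraries where they do the work, as an engineer would, in place of code of your own. Each camera call takes 0.05 s, during which the arm holds its last target. There are 200 camera calls.

## Working session

There is one attempt and no reset: what is moved stays moved. The work goes in short steps, Python scripts to look and compute and a tool call to move; the robot and the scene stay as the last step left them, time stands still between calls to the robot, and variables do not carry over. Pictures are saved under pics/ and viewed, at most 10 in all, crops included, and the job is handed in when it is done.

Besides the shell and the picture viewer there is one more tool, called after "Request:" in YAML: its name, and indented under it one key for each argument. step_arm: Moves the arm, as the interface text tells. Its arguments: {"type":"object","properties":{"plan":{"type":"array","items":{"type":"number"}},"hand":{"type":"number"},"newtons":{"type":"number"}},"required":["plan"]}

```bash
mkdir -p pics; cat > h.py <<'E'
import numpy as np, cv2
from scipy.spatial.transform import Rotation as R
from workcell import sensors, viewer, env
def rot(f):
    a=np.array(f["attitude"],float)
    if a.shape==(3,3): return a
    return R.from_euler('xyz',a,degrees=True).as_matrix() if a.size==3 else R.from_quat(a).as_matrix()
def ray(f,px):
    x=(px[0]-f["cx"])/f["fx"]; y=(px[1]-f["cy"])/f["fy"]
    if f.get("fish"):
        r=np.hypot(x,y); d=np.array([x/r*np.sin(r),y/r*np.sin(r),np.cos(r)]) if r>1e-9 else np.array([0,0,1.])
    else: d=np.array([x,y,1.])
    d=rot(f)@d; return np.array(f["position"],float),d/np.linalg.norm(d)
def atz(f,px,z):
    p,d=ray(f,px); return p+d*(z-p[2])/d[2]
def tri(rs):
    A=0;b=0
    for p,d in rs:
        M=np.eye(3)-np.outer(d,d); A=A+M; b=b+M@p
    x=np.linalg.solve(A,b); return x,[np.linalg.norm((np.eye(3)-np.outer(d,d))@(x-p)) for p,d in rs]
def grab(n):
    f=viewer.grab_frame(n); f["fish"]=(n=="wrist"); return f
def save(f,name,box=None,s=1):
    im=f["img"][:,:,::-1]
    if box: im=im[box[1]:box[3],box[0]:box[2]]
    cv2.imwrite("pics/"+name,cv2.resize(im,None,fx=s,fy=s,interpolation=cv2.INTER_CUBIC))
def proj(f,P):
    c=rot(f).T@(np.array(P,float)-np.array(f["position"],float))
    if f.get("fish"):
        h=np.hypot(c[0],c[1]); t=np.arctan2(h,c[2]); k=t/h
        return [f["cx"]+f["fx"]*k*c[0],f["cy"]+f["fy"]*k*c[1]]
    return [f["cx"]+f["fx"]*c[0]/c[2],f["cy"]+f["fy"]*c[1]/c[2]]
E
python3 - <<'E'
from h import *
np.set_printoptions(precision=1,suppress=True)
for n in ["scene","side","wrist"]:
    f=grab(n); save(f,n+"0.png"); print(n,f["position"],f["attitude"],f["fx"],f["cx"],f["cy"])
    for k in ["gauge","gauge_dial","gauge_foot","dogs","magneto","pointer_tip","index_tip","stand","oilcan","jar"]:
        print(k,[(np.round(d["location"]).tolist(),round(d["score"],2)) for d in viewer.pinpoint(k,f)[:4]])
print(sensors.state())
E
```

```text
scene [1370.2 -562.2 1086.6] [-135.1   -0.8   57.7] 621.8449517710602 321.9599170347613 237.23525977510272
gauge [([366.0, 150.0], 0.62), ([413.0, 220.0], 0.6)]
gauge_dial [([417.0, 200.0], 0.79), ([371.0, 136.0], 0.73)]
gauge_foot [([415.0, 217.0], 0.9), ([370.0, 152.0], 0.75), ([415.0, 210.0], 0.36)]
dogs [([363.0, 245.0], 0.92)]
magneto [([332.0, 239.0], 0.58)]
pointer_tip [([370.0, 147.0], 0.52), ([420.0, 212.0], 0.43)]
index_tip [([415.0, 217.0], 0.73)]
stand [([350.0, 338.0], 0.65)]
oilcan [([154.0, 374.0], 0.64)]
jar [([494.0, 212.0], 0.87)]
side [-103.1 -986.   917.4] [-126.    -0.2  -31.7] 605.24324872637 325.5168010687133 255.15520421806804
gauge []
gauge_dial []
gauge_foot [([496.0, 384.0], 0.42)]
dogs []
magneto [([302.0, 273.0], 0.78)]
pointer_tip []
index_tip []
stand [([397.0, 359.0], 0.72), ([496.0, 386.0], 0.39)]
oilcan [([495.0, 387.0], 0.65)]
jar [([236.0, 234.0], 0.64)]
wrist [ 288.8 -503.9  385.6] [163.7  -0.1 -68.1] 371.64829954431775 323.2767158088167 240.60879477445252
gauge []
gauge_dial []
gauge_foot []
dogs []
magneto []
pointer_tip []
index_tip []
stand []
oilcan []
jar []
{'time_s': 1.65, 'qpos': array([-69.3,  18.3,  89.6,  -0. ,  72. ,  -1.1]), 'qvel': array([ 0. , -0.1,  0. , -0. , -0. , -0.1]), 'effort': array([  0. , -41.2, -23.2,   0.1,   0. ,   0. ]), 'ee_pos': array([ 214.2, -533.6,  228. ]), 'ee_rot': array([180. ,   0. ,  21.9]), 'force': array([-0.5, -0.3,  0.8]), 'torque': array([0., 0., 0.]), 'gripper_force': 0.0, 'gripper_width': 91.04869564664733}
```

View pics/scene0.png

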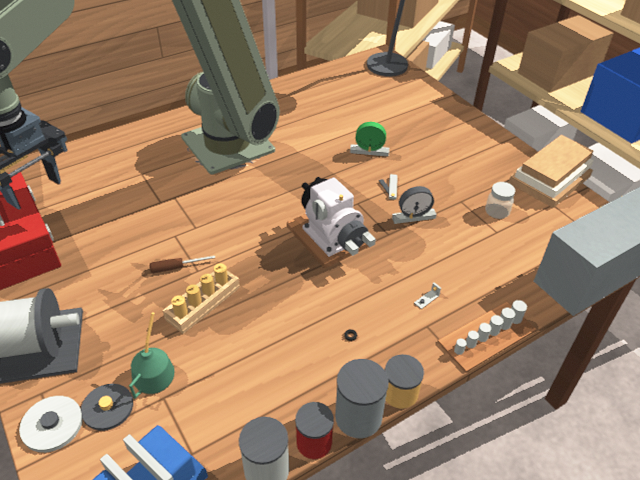

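View pics/side0.png

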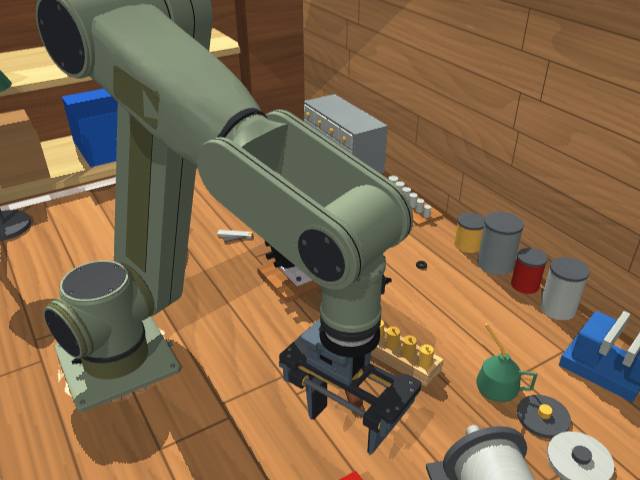

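```bash
python3 - <<'E'
import cv2
im=cv2.imread("pics/scene0.png")[100:280,320:460]
cv2.imwrite("pics/crop0.png",cv2.resize(im,None,fx=3.3,fy=3.3,interpolation=cv2.INTER_CUBIC))
E
```

```text
(no output)
```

View pics/crop0.png

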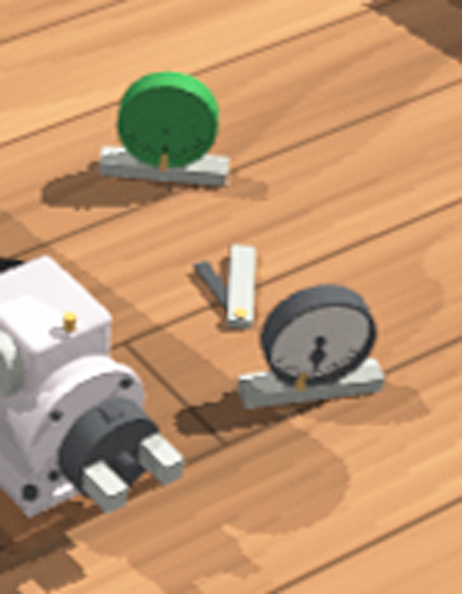

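The picture shows two gauge-shaped things: a green one at (370,136), the look-alike, and the dark-cased white-dialled one at (416,202), which is the right one. In the crop its brass tab is left of the bottom. The dogs are at (363,245) with the feeler close behind the gauge at (392,186). The side view is blocked by the arm.

```bash
python3 - <<'E'
from h import *
np.set_printoptions(precision=1,suppress=True)
f=grab("scene")
print("dial",atz(f,(417,200),55),"foot",atz(f,(415,217),0))
a=atz(f,(392.7,221),0);b=atz(f,(436,217),0);print("foot ends front-bottom",a,b,np.linalg.norm(b-a),np.degrees(np.arctan2(*(b-a)[[1,0]])))
print("dogs",atz(f,(363,245),80),"mag",atz(f,(332,239),0))
p=lambda c:(320+c[0]/3.3,100+c[1]/3.3)
# dog top faces corners (crop): left dog back-left(83,467) front... right
for c in [(83,468),(105,460),(126,483),(104,497),(138,441),(160,434),(184,460),(160,468)]: print(c,atz(f,p(c),90))
print("feeler",atz(f,(392,186),6),"oiler",atz(f,p((68,315)),165))
E
```

```text
dial [522.6 273.2  55. ] foot [526.3 272.4   0. ]
foot ends front-bottom [508.3 214.6   0. ] [554.4 318.4   0. ] 113.52933706285039 66.06420660179948
dogs [599.8  52.6  80. ] mag [481.7  48.1   0. ]
(83, 468) [578.3  17.9  90. ]
(105, 460) [579.8  35.   90. ]
(126, 483) [605.3  34.8  90. ]
(104, 497) [608.4  14.7  90. ]
(138, 441) [576.4  64.9  90. ]
(160, 434) [578.7  81.9  90. ]
(184, 460) [608.1  81.2  90. ]
(160, 468) [605.7  62.7  90. ]
feeler [402.9 290.8   6. ] oiler [511.3  46.8 165. ]
```

Request:
step_arm:
  plan: [2.67, -2.88, 0, 0, 0, 0, 2.67, -2.88, 0, 0, 0, 0, 2.67, -2.88, 0, 0, 0, 0, 2.67, -2.88, 0, 0, 0, 0, 2.67, -2.88, 0, 0, 0, 0]

```text
time_s: 2.12
ee_pos: [284.7, -348.6, 228.0]
ee_rot: [180.0, -0.0, 21.8]
force: [1.1, -0.4, 0.7]
gripper_width: 91.2
gripper_force: 0.0
```

Request:
step_arm:
  plan: [2.67, -2.88, 0, 0, 0, 0, 2.67, -2.88, 0, 0, 0, 0, 2.67, -2.88, 0, 0, 0, 0, 2.67, -2.88, 0, 0, 0, 0, 2.67, -2.88, 0, 0, 0, 0]

```text
time_s: 2.53
ee_pos: [354.9, -165.1, 228.3]
ee_rot: [179.9, -0.0, 21.8]
force: [1.0, -0.6, -0.1]
gripper_width: 91.2
gripper_force: 0.0
```

Request:
step_arm:
  plan: [2.67, -2.88, 0, 0, 0, 0, 2.67, -2.88, 0, 0, 0, 0, 2.67, -2.88, 0, 0, 0, 0, 2.67, -2.88, 0, 0, 0, 0, 2.67, -2.88, 0, 0, 0, 0]

```text
time_s: 2.95
ee_pos: [425.2, 18.5, 228.3]
ee_rot: [180.0, -0.0, 21.9]
force: [0.7, -0.6, -0.2]
gripper_width: 91.4
gripper_force: 0.0
```

Request:
step_arm:
  plan: [2.67, -2.88, 0, 0, 0, 0, 2.67, -2.88, 0, 0, 0, 0, 2.67, -2.88, 0, 0, 0, 0, 2.67, -2.88, 0, 0, 0, 0, 2.67, -2.88, 0, 0, 0, 0]

```text
time_s: 3.37
ee_pos: [495.5, 202.0, 228.0]
ee_rot: [180.0, -0.0, 21.9]
force: [0.4, -0.6, -0.2]
gripper_width: 91.3
gripper_force: 0.0
```

Request:
step_arm:
  plan: [0, 0, 0, 0, 0, -0.12, 0, 0, 0, 0, 0, -0.12, 0, 0, 0, 0, 0, -0.12, 0, 0, 0, 0, 0, -0.12, 0, 0, 0, 0, 0, -0.12]
  hand: 6

```text
time_s: 3.78
ee_pos: [495.2, 200.1, 227.8]
ee_rot: [-180.0, 0.0, 56.6]
force: [-0.5, -0.0, -0.2]
gripper_width: 61.5
gripper_force: 0.0
```

```bash
python3 - <<'E'
from h import *
np.set_printoptions(precision=1,suppress=True)
fs={n:grab(n) for n in ["wrist","scene","side"]}
save(fs["wrist"],"w1.png")
for n,f in fs.items():
    for k,z in [("gauge_dial",55),("gauge_foot",0),("dogs",80),("magneto",0)]:
        print(n,k,[(np.round(d["location"]).tolist(),round(d["score"],2),atz(f,d["location"],z)) for d in viewer.pinpoint(k,f)[:3]])
E
```

```text
wrist gauge_dial [([317.0, 143.0], 0.71, array([530.9, 263.1,  55. ])), ([71.0, 256.0], 0.71, array([241.3, 324.9,  55. ]))]
wrist gauge_foot [([312.0, 145.0], 0.78, array([524.6, 264. ,   0. ])), ([99.0, 241.0], 0.73, array([246.6, 324. ,   0. ]))]
wrist dogs [([492.0, 304.0], 0.56, array([593.8,  45.4,  80. ])), ([316.0, 145.0], 0.52, array([530.3, 262.4,  80. ]))]
wrist magneto [([388.0, 322.0], 0.77, array([486.6,  44.6,   0. ]))]
scene gauge_dial [([413.0, 203.0], 0.59, array([525.5, 257.9,  55. ])), ([392.0, 188.0], 0.16, array([453.3, 246.2,  55. ]))]
scene gauge_foot [([413.0, 219.0], 0.89, array([530.3, 264. ,   0. ])), ([368.0, 151.0], 0.82, array([238.9, 328. ,   0. ]))]
scene dogs [([363.0, 244.0], 0.66, array([597.6,  53.2,  80. ]))]
scene magneto [([332.0, 239.0], 0.82, array([481.2,  47.9,   0. ]))]
side gauge_dial [([279.0, 213.0], 0.84, array([518.3, 249.8,  55. ])), ([169.0, 226.0], 0.68, array([246.4, 344.8,  55. ])), ([496.0, 384.0], 0.34, array([ 581.7, -495. ,   55. ]))]
side gauge_foot [([281.0, 229.0], 0.81, array([525.5, 256.5,   0. ])), ([175.0, 247.0], 0.68, array([247.3, 324.9,   0. ])), ([278.0, 227.0], 0.52, array([522.7, 266.9,   0. ]))]
side dogs [([340.0, 234.0], 0.86, array([583.8,  48.6,  80. ]))]
side magneto [([305.0, 271.0], 0.94, array([486.,  56.,   0.])), ([274.0, 185.0], 0.73, array([623.3, 479.3,   0. ]))]
```

View pics/w1.png

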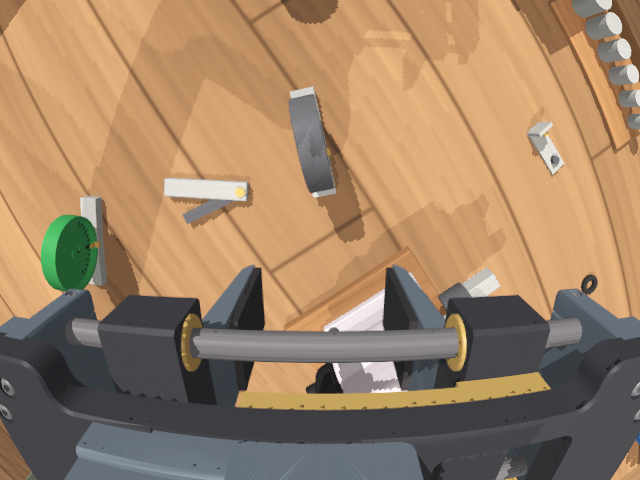

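The wrist view shows the dark gauge edge-on at (311,142), foot ends at (303,92) and (323,193), dial facing right; feeler at (207,195), dogs behind the right finger at (485,290).

```bash
python3 - <<'E'
from h import *
np.set_printoptions(precision=1,suppress=True)
f=grab("wrist"); g=grab("scene")
a=atz(f,(323,194),14);b=atz(f,(303,91),14);print(a,b,np.linalg.norm(b-a),(a+b)/2,np.degrees(np.arctan2(*(b-a)[[1,0]])))
D=lambda f,k:viewer.pinpoint(k,f)[0]["location"]
for k,pw,ps in [("dial",(317,143),(415,202)),("foot",(312,145),(414,218)),("dogs",(492,304),(363,244.5))]:
    print(k,tri([ray(f,pw),ray(g,ps)]))
# case rim edges at mid: back-left edge & front-right edge top
for z in (80,98): print(z,atz(f,(300,140),z),atz(f,(322,137),z))
E
```

```text
[506.9 216.3  14. ] [548.2 313.5  14. ] 105.65497716543935 [527.5 264.9  14. ] 66.97123725174445
dial (array([530.6, 261.8,  59.3]), [np.float64(1.540501349727366), np.float64(1.540501349727329)])
foot (array([526.7, 265.2,   1.1]), [np.float64(2.6579425022437486), np.float64(2.6579425022437553)])
dogs (array([595.7,  50.2,  82.4]), [np.float64(4.656120377679386), np.float64(4.656120377679484)])
80 [522.2 272.9  80. ] [538.3 264.9  80. ]
98 [523.2 272.5  98. ] [538.4 265.   98. ]
```

Request:
step_arm:
  plan: [3.6, -0.4, 0, 0, 0, 0, 3.6, -0.4, 0, 0, 0, 0, 0, 0, 0, 0, 0, -0.09, 0, 0, 3.5, 0, 0, -0.09, 0, 0, 3.5, 0, 0, 0]

```text
time_s: 5.05
ee_pos: [530.2, 265.6, 159.0]
ee_rot: [179.8, -0.3, 66.8]
force: [0.7, -0.2, -1.3]
gripper_width: 60.2
gripper_force: 0.0
```

Request:
step_arm:
  plan: [0, 0, 2.5, 0, 0, 0, 0, 0, 0, 0, 0, 0]

```text
time_s: 5.22
ee_pos: [525.1, 262.6, 127.4]
ee_rot: [-179.6, 0.5, 66.6]
force: [-1.1, -0.2, -0.4]
gripper_width: 59.9
gripper_force: 0.0
```

```bash
python3 - <<'E'
from h import *
np.set_printoptions(precision=1,suppress=True)
f=grab("wrist"); save(f,"w2.png"); print(sensors.state()["ee_pos"],sensors.state()["ee_rot"])
for k,z in [("gauge_dial",55),("gauge_foot",0),("dogs",80)]:
        print(k,[(np.round(d["location"]).tolist(),round(d["score"],2),atz(f,d["location"],z)) for d in viewer.pinpoint(k,f)[:2]])
E
```

```text
[526.9 263.4 130.4] [-179.8    0.3   66.6]
gauge_dial [([19.0, 307.0], 0.7, array([244.4, 326.2,  55. ]))]
gauge_foot [([51.0, 282.0], 0.61, array([245.9, 328.3,   0. ]))]
dogs [([320.0, 235.0], 0.28, array([533. , 284.1,  80. ]))]
```

View pics/w2.png

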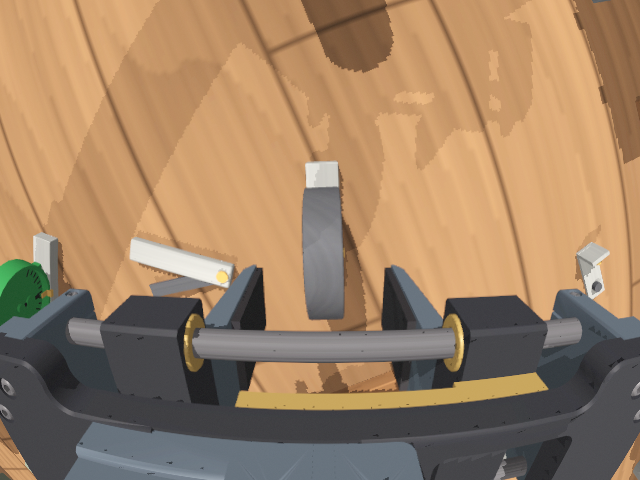

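Wrist view: gauge centred between the fingers (column 322) and aligned, far foot end at row 163.

```bash
python3 - <<'E'
from h import *
f=grab("wrist"); s=sensors.state(); T=R.from_euler('xyz',s["ee_rot"],degrees=True).as_matrix()
for px,z in [((322,162),14),((307,162),14),((338,162),14),((323,318),64),((323,318),75)]: print(px,z,T.T@(atz(f,px,z)-s["ee_pos"]))
E
```

```text
(322, 162) 14 [ 59.2528562   -0.22224155 121.44251344]
(307, 162) 14 [ 59.28627286 -11.42754511 121.4090871 ]
(338, 162) 14 [ 59.28758891  11.73146906 121.47840679]
(323, 318) 64 [-43.04423655   0.55960821  71.10358642]
(323, 318) 75 [-37.12734017   0.55515345  60.12317279]
```

Request:
step_arm:
  plan: [0, 0, 2.4, 0, 0, 0, 0, 0, 2.4, 0, 0, 0, 0, 0, 0, 0, 0, 0]

```text
time_s: 5.72
ee_pos: [526.9, 263.3, 82.9]
ee_rot: [-179.8, 0.2, 66.6]
force: [-0.1, -0.1, -0.7]
gripper_width: 60.0
gripper_force: 0.0
```

Request:
step_arm:
  plan: [0.4, 0, 0.1, 0, 0, 0, 0, 0, 0, 0, 0, 0, 0, 0, 0, 0, 0, 0, 0, 0, 0, 0, 0, 0, 0, 0, 0, 0, 0, 0]
  hand: 1
  newtons: 40

```text
time_s: 6.13
ee_pos: [530.7, 268.2, 85.1]
ee_rot: [179.9, -0.1, 66.6]
force: [-1.1, -0.3, 1.2]
gripper_width: 29.7
gripper_force: 0.8
```

Request:
step_arm:
  plan: [0, 0, 0, 0, 0, 0, 0, 0, 0, 0, 0, 0, 0, 0, -2, 0, 0, 0, 0, 0, -2, 0, 0, 0, 0, 0, 0, 0, 0, 0]

```text
time_s: 6.55
ee_pos: [532.1, 268.7, 127.0]
ee_rot: [179.7, -0.3, 66.6]
force: [1.2, 0.5, -2.9]
gripper_width: 21.5
gripper_force: 39.9
```

Request:
step_arm:
  plan: [0, 0, -3.3, 0, 0, 0, 0, 0, -3.3, 0, 0, -0.105, 0, 0, -3.3, 0, 0, -0.105, 0, 0, 0, 0, 0, -0.105, 0, 0, 0, 0, 0, -0.105]

```text
time_s: 6.97
ee_pos: [531.0, 268.2, 224.3]
ee_rot: [179.8, -0.1, 90.9]
force: [-0.2, -0.1, -3.2]
gripper_width: 21.5
gripper_force: 39.9
```

Request:
step_arm:
  plan: [-3.68, 1.02, 0, 0, 0, 0, -3.68, 1.02, 0, 0, 0, 0, -3.68, 1.02, 0, 0, 0, 0, -3.68, 1.02, 0, 0, 0, 0, -3.68, 1.02, 0, 0, 0, 0]

```text
time_s: 7.38
ee_pos: [582.8, 82.7, 221.4]
ee_rot: [-179.9, 0.0, 90.7]
force: [0.8, -0.2, -3.3]
gripper_width: 21.7
gripper_force: 39.9
```

Request:
step_arm:
  plan: [-3.68, 1.02, 0, 0, 0, 0, 0, 0, 2, 0, 0, 0, 0, 0, 0, 0, 0, 0, 0, 0, 0, 0, 0, 0, 0, 0, 0, 0, 0, 0]

```text
time_s: 7.8
ee_pos: [593.3, 48.6, 202.5]
ee_rot: [-179.9, -0.0, 90.7]
force: [0.1, 1.1, -3.0]
gripper_width: 21.7
gripper_force: 39.9
```

```bash
python3 - <<'E'
from h import *
np.set_printoptions(precision=1,suppress=True)
s=sensors.state(); print(s["ee_pos"],s["ee_rot"])
f=grab("scene")
p=proj(f,s["ee_pos"]); b=[int(p[0])-70,int(p[1])-20,int(p[0])+70,int(p[1])+110]; print(b); save(f,"s2.png",b,4.4)
for n,f in [("scene",f),("side",grab("side"))]:
  for k in ["gauge_dial","gauge_foot","dogs","pointer_tip","index_tip"]:
    print(n,k,[(np.round(d["location"],1).tolist(),round(d["score"],2)) for d in viewer.pinpoint(k,f)[:2]])
E
```

```text
[593.3  48.6 202.5] [-179.9   -0.    90.7]
[293, 183, 433, 313]
scene gauge_dial [([359.7, 214.0], 0.85)]
scene gauge_foot [([363.1, 229.1], 0.93)]
scene dogs [([361.3, 244.3], 0.63), ([182.7, 267.3], 0.39)]
scene pointer_tip [([360.0, 223.3], 0.54)]
scene index_tip [([361.1, 212.5], 0.16)]
side gauge_dial [([345.6, 205.2], 0.9), ([171.9, 227.9], 0.56)]
side gauge_foot [([345.7, 221.1], 0.62)]
side dogs [([342.4, 233.6], 0.58), ([274.4, 189.3], 0.49)]
side pointer_tip [([170.3, 236.8], 0.48)]
side index_tip []
```

View pics/s2.png

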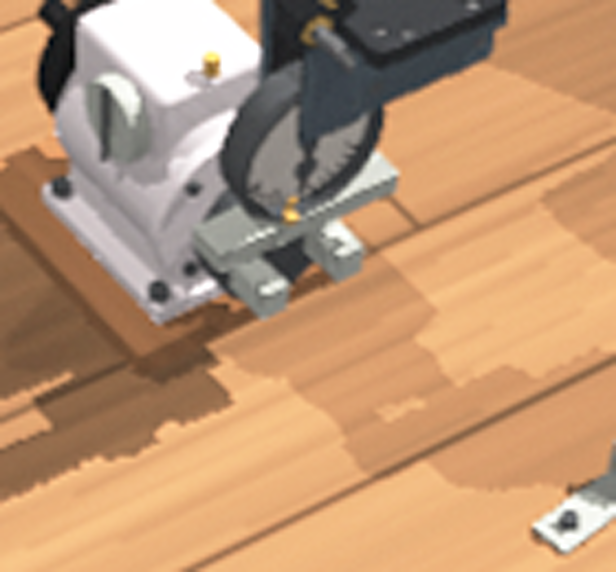

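Scene crop: gauge foot hovers over both dogs, front of foot about level with the middle of the dogs; brass tab at crop (291,210), pointer plumb just right of it. I rectify the dial plane to read the tab angle.

```bash
cat >> h.py <<'E'
def gpose(s,off=84.,xo=0.):
    T=R.from_euler('xyz',s["ee_rot"],degrees=True).as_matrix()
    G=np.column_stack([T[:,1],T[:,0],-T[:,2]]) # gauge axes in world: x=tool y, y=tool x, z=-tool z
    return G,np.array(s["ee_pos"])+T@np.array([xo,0,off])
def rectify(f,G,o,x=11,S=5,yr=(-60,60),zr=(-22,98)):
    q=[(yr[0],zr[1]),(yr[1],zr[1]),(yr[1],zr[0]),(yr[0],zr[0])]
    src=np.float32([proj(f,o+G@np.array([x,y,z])) for y,z in q])
    dst=np.float32([((y-yr[0])*S,(zr[1]-z)*S) for y,z in q])
    return cv2.warpPerspective(f["img"][:,:,::-1].copy(),cv2.getPerspectiveTransform(src,dst),(int((yr[1]-yr[0])*S),int((zr[1]-zr[0])*S)),flags=cv2.INTER_CUBIC)
E
python3 - <<'E'
from h import *
np.set_printoptions(precision=1,suppress=True)
s=sensors.state(); f=grab("scene"); G,o=gpose(s); print(o)
im=rectify(f,G,o)
c=(300,215); cv2.circle(im,c,5*43,(255,0,255),1); cv2.circle(im,c,5*30,(255,0,255),1); cv2.line(im,c,(300,365),(255,0,255),1)
cv2.rectangle(im,(25,490-70),(575,490),(255,255,0),1)
cv2.imwrite("pics/r1.png",im)
D=atz(f,(293+250/4.4,183+297/4.4),88.5)
p=lambda c:(293+c[0]/4.4,183+c[1]/4.4)
for n,c,z in [("Ldog front top L",(250,297),88.5),("L front top R",(286,284),88.5),("R front top L",(330,260),90),("R front top R",(362,247),90),("foot fbL",(211,268),o[2]),("foot fbR",(397,190),o[2])]: print(n,atz(f,p(c),z))
E
```

```text
[593.8  47.8 119. ]
Ldog front top L [605.   12.6  88.5]
L front top R [607.   33.3  88.5]
R front top L [605.9  61.3  90. ]
R front top R [606.8  80.7  90. ]
foot fbL [601.9 -10.3 119. ]
foot fbR [605.2 101.2 119. ]
```

View pics/r1.png

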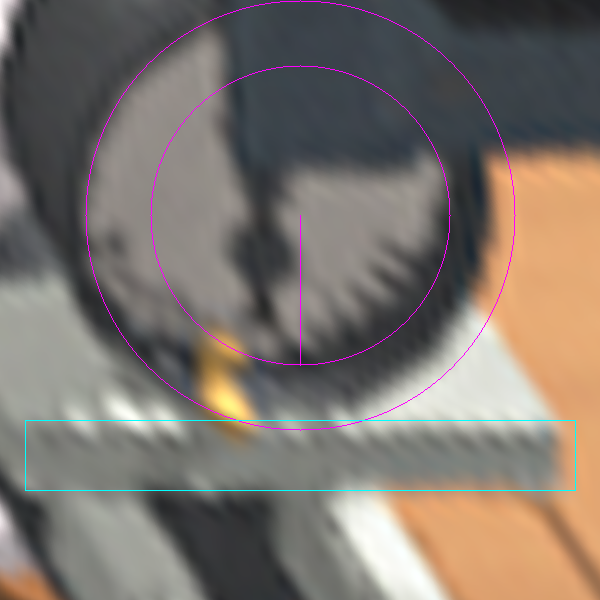

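Rectified dial: tab inner end at (217,342), pointer plumb at column ~263, so index ≈ 0.3 rad; foot sits about 0–1 mm ahead of the dogs' middle and needs ~4 mm more +x.

Request:
step_arm:
  plan: [-0.1, 0.4, 0, 0, 0.03, 0, 0, 0, 1.2, 0, 0, 0, 0, 0, 1.0, 0, 0, 0, 0, 0, 0, 0, 0, 0, 0, 0, 0, 0, 0, 0]

```text
time_s: 8.87
ee_pos: [597.1, 47.5, 180.0]
ee_rot: [-179.9, -1.7, 90.6]
force: [0.9, 0.2, -2.1]
gripper_width: 21.9
gripper_force: 39.9
```

Request:
step_arm:
  plan: [0, 0, 0.2, 0, 0, 0, 0, 0, 0.1, 0, 0, 0, 0, 0, 0, 0, 0, 0, 0, 0, 0, 0, 0, 0]

```text
time_s: 9.2
ee_pos: [597.9, 47.6, 178.2]
ee_rot: [180.0, -1.7, 90.6]
force: [0.7, 0.1, -2.9]
gripper_width: 21.9
gripper_force: 39.9
```

Request:
step_arm:
  plan: [0, 0, 0.1, 0, 0, 0, 0, 0, 0.1, 0, 0, 0, 0, 0, 0, 0, 0, 0, 0, 0, 0, 0, 0, 0]

```text
time_s: 9.53
ee_pos: [597.7, 47.6, 175.9]
ee_rot: [-180.0, -1.7, 90.6]
force: [0.4, -0.6, -2.9]
gripper_width: 22.1
gripper_force: 39.9
```

Request:
step_arm:
  plan: [0, 0, 0.1, 0, 0, 0, 0, 0, 0, 0, 0, 0, 0, 0, 0, 0, 0, 0]

```text
time_s: 9.78
ee_pos: [597.7, 47.6, 174.9]
ee_rot: [-180.0, -1.7, 90.6]
force: [0.5, -0.3, -2.5]
gripper_width: 21.6
gripper_force: 39.9
```

Request:
step_arm:
  plan: [0, 0, 0.1, 0, 0, 0, 0, 0, 0, 0, 0, 0, 0, 0, 0, 0, 0, 0]

```text
time_s: 10.03
ee_pos: [597.9, 47.7, 174.0]
ee_rot: [180.0, -1.7, 90.6]
force: [-0.3, 0.3, -2.2]
gripper_width: 21.7
gripper_force: 39.9
```

Request:
step_arm:
  plan: [0, 0, 0.1, 0, 0, 0, 0, 0, 0, 0, 0, 0, 0, 0, 0, 0, 0, 0]

```text
time_s: 10.28
ee_pos: [597.8, 47.7, 173.9]
ee_rot: [179.9, -1.7, 90.6]
force: [-2.4, -0.5, 5.0]
gripper_width: 21.7
gripper_force: 39.9
```

Request:
step_arm:
  plan: [0, 0, 0.05, 0, 0, 0, -0.28, 0, 0, 0, 0.03, 0, -0.28, 0, 0, 0, 0.03, 0, 0, 0, 0, 0, 0, 0, 0, 0, 0, 0, 0, 0]

```text
time_s: 10.7
ee_pos: [598.1, 41.8, 173.6]
ee_rot: [179.9, -5.2, 90.6]
force: [-2.5, 0.1, 7.1]
gripper_width: 22.0
gripper_force: 40.0
```

Request:
step_arm:
  plan: [-0.28, 0, 0, 0, 0.03, 0, -0.28, 0, 0, 0, 0.03, 0, -0.28, 0, 0, 0, 0.03, 0, 0, 0, 0, 0, 0, 0, 0, 0, 0, 0, 0, 0]

```text
time_s: 11.12
ee_pos: [598.3, 33.5, 172.5]
ee_rot: [179.9, -10.4, 90.6]
force: [-0.8, -1.5, 7.4]
gripper_width: 21.8
gripper_force: 40.0
```

Request:
step_arm:
  plan: [-0.28, 0, 0, 0, 0.03, 0, -0.28, 0, 0, 0, 0.03, 0, 0, 0, 0, 0, 0, 0, 0, 0, 0, 0, 0, 0, 0, 0, 0, 0, 0, 0]

```text
time_s: 11.53
ee_pos: [598.5, 28.2, 171.4]
ee_rot: [179.9, -13.8, 90.6]
force: [-1.1, -1.2, 7.3]
gripper_width: 21.9
gripper_force: 40.0
```

Request:
step_arm:
  plan: [0, 0, 0, 0, 0, 0, 0, 0, 0, 0, 0, 0, 0, 0, 0, 0, 0, 0, 0, 0, 0, 0, 0, 0, 0, 0, 0, 0, 0, 0]

```text
time_s: 11.95
ee_pos: [598.5, 28.2, 171.4]
ee_rot: [179.9, -13.8, 90.6]
force: [-0.7, -1.0, 6.3]
gripper_width: 21.6
gripper_force: 40.0
```

Request:
step_arm:
  plan: [0, 0, 0, 0, 0, 0, 0, 0, 0, 0, 0, 0, 0, 0, 0, 0, 0, 0, 0, 0, 0, 0, 0, 0, 0, 0, 0, 0, 0, 0]

```text
time_s: 12.37
ee_pos: [598.5, 28.2, 171.4]
ee_rot: [179.9, -13.8, 90.6]
force: [-1.4, -0.3, 5.6]
gripper_width: 21.6
gripper_force: 40.0
```

```bash
python3 - <<'E'
from h import *
np.set_printoptions(precision=1,suppress=True)
s=sensors.state(); f=grab("scene"); G,o=gpose(s); print(o,s["ee_rot"],s["force"],s["torque"])
L={}
for k in ["gauge_dial","gauge_foot","dogs","pointer_tip","index_tip"]:
    d=viewer.pinpoint(k,f)[:2]; L[k]=d; print(k,[(np.round(e["location"],1).tolist(),round(e["score"],2)) for e in d])
im=rectify(f,G,o-G@np.array([0,4.5,0]),x=9,S=5)
p=proj(f,o); b=[int(p[0])-30,int(p[1])-38,int(p[0])+32,int(p[1])+24]
cr=cv2.resize(f["img"][b[1]:b[3],b[0]:b[2],::-1],(372,372),interpolation=cv2.INTER_NEAREST)
cv2.circle(im,(300,215),150,(255,0,255),1); 
cv2.imwrite("pics/t1.png",np.hstack([im[150:522,100:528],cr])); print(b)
np.save("f1.npy",f["img"])
E
```

```text
[598.5  48.2  89.8] [179.9 -13.8  90.6] [-1.4 -0.3  5.6] [-0.   0.2  0. ]
gauge_dial [([370.3, 136.5], 0.72), ([355.5, 224.4], 0.64)]
gauge_foot [([359.7, 243.0], 0.79), ([369.8, 152.1], 0.75)]
dogs [([362.1, 246.5], 0.62), ([350.4, 337.1], 0.53)]
pointer_tip [([331.5, 237.8], 0.53), ([370.1, 148.2], 0.47)]
index_tip []
[331, 204, 393, 266]
```

View pics/t1.png

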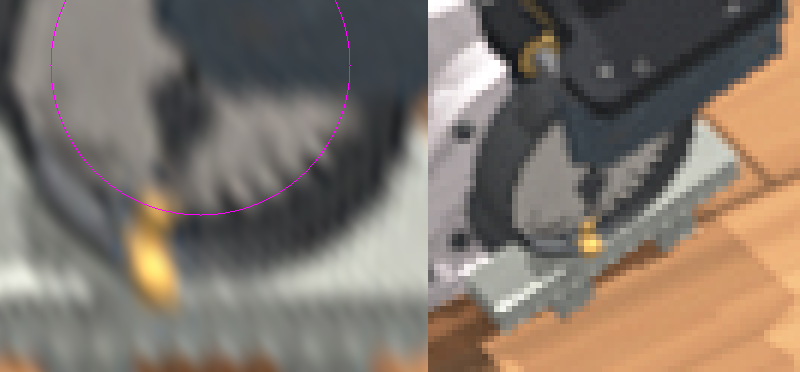

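Rectified (left) and raw (right): needle bob at (592,185), tab's inner end at (589,222); the pointer is nearly on the tab, tab still slightly left, so a bit more tilt is needed.

Request:
step_arm:
  plan: [-0.19, 0, 0, 0, 0.02, 0, -0.19, 0, 0, 0, 0.02, 0, 0, 0, 0, 0, 0, 0, 0, 0, 0, 0, 0, 0, 0, 0, 0, 0, 0, 0]

```text
time_s: 13.08
ee_pos: [598.7, 24.6, 170.5]
ee_rot: [179.9, -16.1, 90.6]
force: [-1.2, -0.3, 6.5]
gripper_width: 22.0
gripper_force: 40.0
```

Request:
step_arm:
  plan: [0, 0, 0, 0, 0, 0, 0, 0, 0, 0, 0, 0, 0, 0, 0, 0, 0, 0, 0, 0, 0, 0, 0, 0, 0, 0, 0, 0, 0, 0]

```text
time_s: 13.5
ee_pos: [598.7, 24.7, 170.5]
ee_rot: [179.9, -16.1, 90.7]
force: [-0.6, -1.1, 6.4]
gripper_width: 21.4
gripper_force: 40.0
```

Request:
step_arm:
  plan: [0, 0, 0, 0, 0, 0, 0, 0, 0, 0, 0, 0, 0, 0, 0, 0, 0, 0, 0, 0, 0, 0, 0, 0, 0, 0, 0, 0, 0, 0]

```text
time_s: 13.92
ee_pos: [598.7, 24.6, 170.5]
ee_rot: [179.9, -16.1, 90.6]
force: [-0.7, -0.2, 7.0]
gripper_width: 21.9
gripper_force: 40.0
```

```bash
python3 - <<'E'
from h import *
import json
np.set_printoptions(precision=2,suppress=True,linewidth=200)
s=sensors.state(); f=grab("scene"); np.save("f2.npy",f["img"]); print(s["ee_pos"],s["ee_rot"],s["force"])
full=f["img"].copy()
crop=cv2.resize(cv2.imread("pics/s2.png"),(140,130),interpolation=cv2.INTER_AREA)[:,:,::-1]
f0=np.zeros_like(full); f0[183:313,293:433]=crop
S=[([593.3,48.6,202.5],[-179.9,0,90.7],f0),([598.5,28.2,171.4],[179.9,-13.8,90.6],np.load("f1.npy")),(s["ee_pos"],s["ee_rot"],full)]
for e,r,im in S:
    G,o=gpose(dict(ee_pos=e,ee_rot=r)); 
    c=np.array(proj(f,o+G@np.array([11,-4.5,55.]))); 
    I=im.astype(float); yy,xx=np.mgrid[0:480,0:640]; 
    near=np.hypot(xx-c[0],yy-c[1])<26
    w=np.clip(I[:,:,0]-I[:,:,2]-35,0,None)*near*(yy>c[1]+4)*(abs(xx-c[0])<12)
    br=np.array([(w*xx).sum(),(w*yy).sum()])/w.sum()
    print("centre",c,"brass",br,(w>0).sum())
    x0,y0=int(c[0])-9,int(c[1])-6
    print(x0,y0); print(I[y0:y0+24,x0:x0+18].mean(2).astype(int)); print((I[:,:,0]-I[:,:,2])[y0+8:y0+24,x0:x0+18].astype(int))
E
```

```text
[598.68  24.65 170.53] [179.86 -16.09  90.65] [-0.71 -0.18  6.95]
centre [363.7  217.36] brass [368.21 232.72] 58
354 211
[[ 71  92 126 141 143 141 108  69  68  68  67  66  66  66  65  71  76  84]
 [ 85 122 142 142 142 141 107  66  67  67  66  66  65  69  74  95 113 130]
 [120 142 144 142 141 140 102  54  63  67  67  74  87 102 112 130 143 145]
 [134 143 142 141 140 138 104  59  60  63  61  92 130 142 143 143 143 139]
 [142 141 142 140 140 139 114  73  58  56  59 112 144 144 143 142 141 126]
 [142 141 141 141 142 141 127  91  60  57  78 122 142 141 141 140 140 131]
 [140 141 140 140 140 141 143 118  71  61 105 137 142 141 142 141 136 131]
 [138 141 139 141 141 142 144 126  79  66 112 140 144 142 140 141 132 108]
 [138 140 139 139 141 143 136 110  71  58  82 123 142 142 142 135 133 114]
 [138 137 139 138 141 139 107  68  58  56  75 118 138 139 142 122 103  84]
 [136 137 138 140 142 127  88  57  56  63  94 129 132 126 132 121  84  56]
 [135 138 138 141 144 124  82  55  58  86 126 140 137 117 100  84  58  54]
 [137 138 141 141 142 134 100  63  72 119 143 130 122 110  74  56  55  58]
 [1
[... 7441 characters left out ...]
 -5  -2  -4  -2   1   5]
 [ 10   9  10  10   7   7   4  66 119  88 -10  -6  -4  -4  -2   3   4   3]
 [  6   5   9   9   8   5  11  63  92  45 -11  -5  -3   1   4   5   5   6]
 [  7   6   8   7   0  -4   7  80 101  54   6  -7   1   4   5   3   4   8]
 [ -2  -3  -5  -5  -5  -7  21 114 137 128  84   9   1   3   4   2   5  24]
 [ -4  -3  -4  -7  -7  -7  33 127 132 133 116  33   2   2   7  10  21  56]
 [ -3  -4  -5  -4  -6  -6  -1  60 110  97  39   7   0   4  24  56  68  64]
 [  2   1   1   1   2   3   1  18  36  14  -1   3  10  26  53  63  66  63]
 [  5   3   4   4   4   5   3   1   0   1   2  21  55  65  67  70  83  81]
 [  5   4   6   6   5   4   3   4   6   7  23  50  65  71  83 100 106 105]]
```

```bash
python3 - <<'E'
from h import *
np.set_printoptions(precision=1,suppress=True)
f=grab("scene")
S=[([593.3,48.6,202.5],[-179.9,0,90.7],(354,211),[(8.5,7),(7.7,10),(7.55,11),(7.5,13)],[(5.1,16),(5.05,17),(4.75,18),(4.4,19)]),
([598.5,28.2,171.4],[179.9,-13.8,90.6],(350,225),[(8.4,7),(7.6,10),(7.55,11),(7.7,12),(7.85,13)],[(7.66,15),(7.2,16),(7.1,17),(7.4,18),(7.7,19)]),
([598.7,24.65,170.5],[179.86,-16.1,90.65],(349,226),[(8.6,7),(7.9,9),(7.7,10),(7.8,12),(7.85,13)],[(8.03,14),(8.08,15),(7.9,16),(7.9,17),(8.5,18)])]
for e,r,c,P,T in S:
    G,o=gpose(dict(ee_pos=e,ee_rot=r)); o=o+G@np.array([11,0,55.])
    def q(p):
        a,d=ray(f,(p[0]+c[0],p[1]+c[1])); n=G[:,0]; x=a+d*(n@(o-a))/(n@d); return (G.T@(x-o))[1:]
    w=np.radians(-r[1])
    print("tilt",w); print("ptr",np.array([q(p) for p in P]).tolist()); print("tab",np.array([q(p) for p in T]).tolist())
    v=np.array([0,0,1.]); print("plumb px dir",np.subtract(proj(f,o-v*20),proj(f,o)), "y px",np.subtract(proj(f,o+[0,20,0]),proj(f,o)),"x px",np.subtract(proj(f,o+[20,0,0]),proj(f,o)))
E
```

```text
tilt 0.0
ptr [[-7.640085540636668, -0.3212741129600578], [-9.139226075305537, -8.448462691209516], [-9.32031390473367, -11.335160252033917], [-8.993486620087015, -17.48826382387159]]
tab [[-14.935189095717893, -23.463412529520024], [-14.849787341948721, -26.534015616237593], [-15.455713620875622, -29.254274660711737], [-16.201544785646384, -31.909005762084035]]
plumb px dir [-0.6  6.7] y px [ 7.6 -3.3] x px [5.4 5.5]
tilt 0.24085543677521748
ptr [[-6.472076428865108, -0.07138895870085714], [-9.982244375482153, -7.790367754678955], [-10.65285145648364, -10.82761726515751], [-10.858126805678568, -14.29292286363122], [-11.064210171548915, -17.77186879797385]]
tab [[-12.630087551052101, -23.73313815516755], [-14.274093596675575, -25.952982241651128], [-15.07593585692162, -28.94376822164404], [-14.938763841605475, -32.79991878372163], [-14.800981036366652, -36.67323974238221]]
plumb px dir [-0.5  6.5] y px [ 7.5 -3.4] x px [5.3 5.6]
tilt 0.28099800957108706
ptr [[-6.519658637481986, -1.026353804212801], [-9.443484016532011, -5.706127711807276], [-10.574238326500701, -8.379380014512996], [-11.721782959846232, -14.84067842219825], [-12.298668772237313, -18.088858294864014]]
tab [[-12.584411600103504, -21.635411216731338], [-13.165076988538853, -24.908390423027374], [-14.268034807555821, -27.682065671918522], [-14.966863450555167, -30.865245944759568], [-14.30693537949302, -35.40464980598078]]
plumb px dir [-0.5  6.5] y px [ 7.5 -3.4] x px [5.3 5.6]
```

```bash
python3 - <<'E'
from h import *
np.set_printoptions(precision=1,suppress=True,linewidth=200)
f=grab("scene"); full=f["img"].copy()
crop=cv2.resize(cv2.imread("pics/s2.png"),(140,130),interpolation=cv2.INTER_AREA)[:,:,::-1]
f0=np.zeros_like(full); f0[183:313,293:433]=crop
S=[([593.3,48.6,202.5],[-179.9,0,90.7],f0),([598.5,28.2,171.4],[179.9,-13.8,90.6],np.load("f1.npy")),([598.7,24.65,170.5],[179.86,-16.1,90.65],np.load("f2.npy"))]
out=[]
for e,r,im in S:
    G,o=gpose(dict(ee_pos=e,ee_rot=r)); f["img"]=im
    q=rectify(f,G,o,x=12,S=5,yr=(-65,65),zr=(-20,40)); out.append(q)
    g=cv2.GaussianBlur(q,(0,0),4).astype(float).mean(2)
    d=np.diff(g,axis=0)
    for y in (-52,-46,-40,-34,30,36,42,46):
        c=int((y+65)*5); seg=d[60:260,c]; k=seg.argmin(); print(y,round(40-(k+60)/5,1),round(-seg.min(),1),end=" | ")
    print()
cv2.imwrite("pics/foot.png",cv2.resize(np.vstack([out[0],out[2]]),(650,600)))
E
```

```text
-52 -0.6 2.3 | -46 12.8 2.3 | -40 13.6 5.0 | -34 13.2 6.0 | 30 14.2 5.0 | 36 13.8 4.7 | 42 14.2 5.0 | 46 14.2 4.0 | 
-52 14.0 5.3 | -46 13.6 5.0 | -40 13.6 5.3 | -34 13.4 3.0 | 30 13.4 3.3 | 36 14.6 3.0 | 42 13.4 3.0 | 46 13.2 3.3 | 
-52 13.6 5.3 | -46 14.4 5.0 | -40 13.6 4.0 | -34 13.6 3.0 | 30 14.4 3.0 | 36 14.4 3.0 | 42 13.2 2.7 | 46 14.8 3.0 |
```

View pics/foot.png

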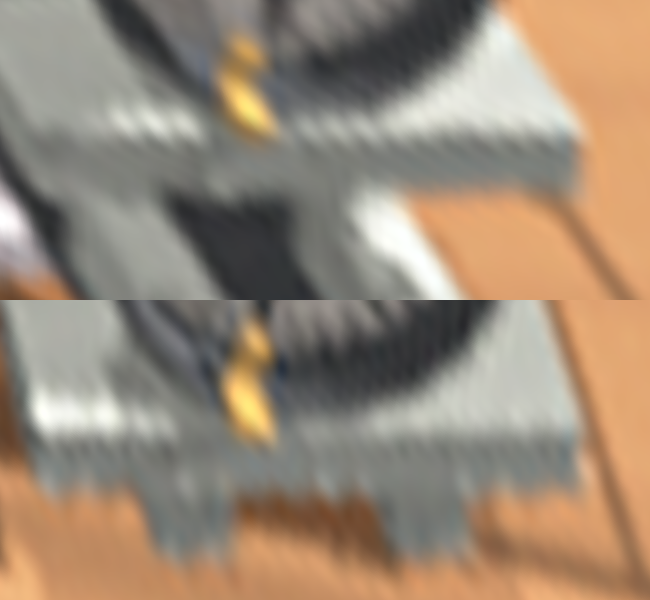

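Rectified foot views: foot's top edge stays at 14 mm along its length both times, so the gauge hasn't slipped in the grip; the foot is flush on both dogs. Pointer now looks slightly past the tab; I back off and sample at several tilts.

```bash
cat >> h.py <<'E'
def read(f,s,d=6.,y0=-3.5,xp=11.):
    G,o=gpose(s); t=np.radians(-s["ee_rot"][1]); I=f["img"].astype(float); g=I.mean(2); b=I[:,:,0]-I[:,:,2]
    piv=o+G@np.array([xp-d,y0,55.]); dn=np.array([0,0,-1.])
    def plane(px):
        a,v=ray(f,px); n=G[:,0]; x=a+v*(n@(piv-a))/(n@v); return (G.T@(x-piv))[1:]
    bot=[plane(proj(f,piv+dn*r)) for r in (20,)]
    P=[];T=[]
    tip=proj(f,piv+dn*29)
    for r in range(int(round(tip[1]))-6,int(round(tip[1]))+1):
        u=proj(f,piv+dn*(29-(tip[1]-r)/0.33))[0]; c=np.arange(int(round(u))-3,int(round(u))+4); w=np.clip(125-g[r,c],0,None)**1.0; w*=(b[r,c]<20)
        if w.sum()>30: P.append(plane(((w*c).sum()/w.sum(),r)))
    k=0
    for r in range(int(round(tip[1]))-3,int(round(tip[1]))+9):
        c=np.arange(int(tip[0])-8,int(tip[0])+8); w=np.clip(b[r,c]-20,0,None)
        if w.sum()>60 and k<5: T.append(plane(((w*c).sum()/w.sum(),r))); k+=1
    return t,np.array(P),np.array(T)
E
python3 - <<'E'
from h import *
np.set_printoptions(precision=1,suppress=True,linewidth=160)
f=grab("scene"); full=f["img"].copy()
crop=cv2.resize(cv2.imread("pics/s2.png"),(140,130),interpolation=cv2.INTER_AREA)[:,:,::-1]
f0=np.zeros_like(full); f0[183:313,293:433]=crop
S=[([593.3,48.6,202.5],[-179.9,0,90.7],f0),([598.5,28.2,171.4],[179.9,-13.8,90.6],np.load("f1.npy")),([598.7,24.65,170.5],[179.86,-16.1,90.65],np.load("f2.npy"))]
for e,r,im in S:
    f["img"]=im; t,P,T=read(f,dict(ee_pos=e,ee_rot=r)); print("t",round(t,3)); print("P",P.ravel()); print("T",T.ravel()); print("Pang",np.round(np.arctan2(-P[:,0],-P[:,1]),3),"Tang",np.round(np.arctan2(-T[:,0],-T[:,1]),3))
E
```

```text
t 0.0
P [  1.8 -11.1   0.8 -13.6  -0.2 -16.1  -1.2 -18.5  -1.5 -21.4  -0.6 -24.9   2.6 -29.6]
T [ -6.5 -34.   -7.6 -36.5  -8.6 -39.1  -7.4 -42.7  -6.3 -46.4]
Pang [-0.2 -0.1  0.   0.1  0.1  0.  -0.1] Tang [0.2 0.2 0.2 0.2 0.1]
t 0.241
P [ -0.9 -11.4  -2.2 -13.9  -3.8 -16.1  -4.4 -19.3  -4.3 -23.1  -4.2 -26.8  -3.9 -30.8]
T [ -6.  -32.6  -7.9 -34.6  -8.9 -37.5  -8.6 -41.5  -8.7 -45.2]
Pang [0.1 0.2 0.2 0.2 0.2 0.2 0.1] Tang [0.2 0.2 0.2 0.2 0.2]
t 0.281
P [ -1.7 -12.2  -3.1 -14.6  -5.1 -16.5  -5.9 -19.5  -5.6 -23.7  -6.  -27.1  -5.3 -31.6]
T [ -7.2 -33.7  -8.4 -36.3  -9.2 -39.5  -8.7 -43.9  -9.2 -47.3]
Pang [0.1 0.2 0.3 0.3 0.2 0.2 0.2] Tang [0.2 0.2 0.2 0.2 0.2]
```

Request:
step_arm:
  plan: [0.19, 0, 0, 0, -0.02, 0, 0.19, 0, 0, 0, -0.02, 0, 0.14, 0, 0, 0, -0.015, 0, 0, 0, 0, 0, 0, 0, 0, 0, 0, 0, 0, 0]

```text
time_s: 14.53
ee_pos: [598.6, 29.7, 171.8]
ee_rot: [179.9, -12.9, 90.7]
force: [-0.3, -0.5, 6.5]
gripper_width: 21.7
gripper_force: 40.0
```

Request:
step_arm:
  plan: [0, 0, 0, 0, 0, 0, 0, 0, 0, 0, 0, 0, 0, 0, 0, 0, 0, 0, 0, 0, 0, 0, 0, 0, 0, 0, 0, 0, 0, 0]

```text
time_s: 14.95
ee_pos: [598.6, 29.6, 171.7]
ee_rot: [179.9, -12.9, 90.6]
force: [-1.7, 0.0, 7.1]
gripper_width: 21.5
gripper_force: 40.0
```

Request:
step_arm:
  plan: [0, 0, 0, 0, 0, 0, 0, 0, 0, 0, 0, 0, 0, 0, 0, 0, 0, 0, 0, 0, 0, 0, 0, 0, 0, 0, 0, 0, 0, 0]

```text
time_s: 15.37
ee_pos: [598.6, 29.6, 171.8]
ee_rot: [179.9, -12.9, 90.6]
force: [-0.8, -0.1, 6.6]
gripper_width: 21.6
gripper_force: 40.0
```

```bash
python3 - <<'E'
from h import *
np.set_printoptions(precision=1,suppress=True,linewidth=160)
s=sensors.state(); f=grab("scene"); np.save("f3.npy",f["img"]); print(s["ee_pos"],s["ee_rot"],s["force"])
t,P,T=read(f,s); print("t",round(t,3)); print("P",P.ravel()); print("T",T.ravel()); print("Pang",np.round(np.arctan2(-P[:,0],-P[:,1]),3),"Tang",np.round(np.arctan2(-T[:,0],-T[:,1]),3))
for k in ["pointer_tip","index_tip"]: print(k,[(np.round(e["location"],1).tolist(),round(e["score"],2)) for e in viewer.pinpoint(k,f)[:3]])
E
```

```text
[598.6  29.6 171.8] [179.9 -12.9  90.6] [-0.8 -0.1  6.6]
t 0.226
P [ -0.8 -12.2  -2.5 -14.3  -3.8 -16.8  -5.  -19.4  -4.6 -23.4  -4.  -27.6  -1.5 -33.4]
T [ -6.6 -32.6  -8.2 -34.9  -9.3 -37.6  -9.  -41.6  -9.  -45.3]
Pang [0.1 0.2 0.2 0.2 0.2 0.1 0. ] Tang [0.2 0.2 0.2 0.2 0.2]
pointer_tip [([336.7, 241.1], 0.63), ([357.4, 238.8], 0.55), ([368.7, 145.1], 0.42)]
index_tip []
```

```bash
python3 - <<'E'
from h import *
f=grab("scene"); out=[]
for n,t,e,r in [("f3",.226,[598.6,29.6,171.8],[179.9,-12.9,90.6]),("f1",.241,[598.5,28.2,171.4],[179.9,-13.8,90.6]),("f2",.281,[598.7,24.65,170.5],[179.86,-16.1,90.65])]:
    f["img"]=np.load(n+".npy"); G,o=gpose(dict(ee_pos=e,ee_rot=r))
    # deroll to plumb frame: rectify in world-vertical axes at dial plane
    W=np.column_stack([G[:,0],np.cross([0,0,1],G[:,0]),[0,0,1]]); c=o+G@np.array([5,-3.5,55.])
    q=rectify(f,W,c,x=0,S=6,yr=(-22,22),zr=(-50,15)); out+= [q,np.zeros((390,4,3),np.uint8)]
im=np.hstack(out)
for x in range(0,im.shape[1],30): im[::8,x]=(255,0,255)
cv2.imwrite("pics/m.png",im); print(im.shape)
E
```

```text
(390, 804, 3)
```

View pics/m.png

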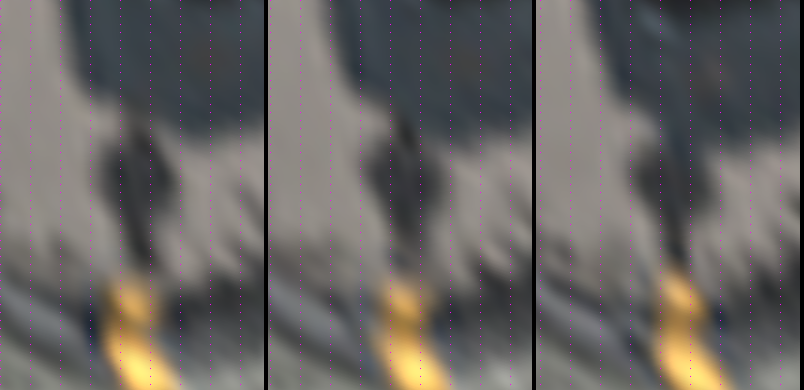

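Plumb-rectified dial at tilt 0.226 / 0.241 / 0.281: tab's inner end vs needle tip at columns 132/145, 405/405, 680/677 — the crossing is near 0.25. I set that.

Request:
step_arm:
  plan: [-0.12, 0, 0, 0, 0.012, 0, -0.12, 0, 0, 0, 0.012, 0, 0, 0, 0, 0, 0, 0, 0, 0, 0, 0, 0, 0, 0, 0, 0, 0, 0, 0]

```text
time_s: 15.98
ee_pos: [598.6, 27.4, 171.2]
ee_rot: [179.9, -14.3, 90.6]
force: [-0.6, 0.2, 6.5]
gripper_width: 21.9
gripper_force: 40.0
```

Request:
step_arm:
  plan: [0, 0, 0, 0, 0, 0, 0, 0, 0, 0, 0, 0, 0, 0, 0, 0, 0, 0, 0, 0, 0, 0, 0, 0, 0, 0, 0, 0, 0, 0]

```text
time_s: 16.4
ee_pos: [598.6, 27.4, 171.2]
ee_rot: [179.9, -14.3, 90.6]
force: [-1.0, 0.2, 6.9]
gripper_width: 21.5
gripper_force: 40.0
```

Request:
step_arm:
  plan: [0, 0, 0, 0, 0, 0, 0, 0, 0, 0, 0, 0, 0, 0, 0, 0, 0, 0, 0, 0, 0, 0, 0, 0, 0, 0, 0, 0, 0, 0]

```text
time_s: 16.82
ee_pos: [598.6, 27.4, 171.3]
ee_rot: [179.9, -14.3, 90.6]
force: [-1.6, -0.4, 6.9]
gripper_width: 21.9
gripper_force: 40.0
```

```bash
python3 - <<'E'
from h import *
np.set_printoptions(precision=2,suppress=True,linewidth=160)
s=sensors.state(); print(s["ee_pos"],s["ee_rot"],s["force"])
L=[("f3",[598.6,29.6,171.8],[179.9,-12.9,90.6]),("f1",[598.5,28.2,171.4],[179.9,-13.8,90.6]),("f2",[598.7,24.65,170.5],[179.86,-16.1,90.65]),(None,s["ee_pos"],s["ee_rot"])]
f=grab("scene"); now=f["img"]
for n,e,r in L:
    f["img"]=np.load(n+".npy") if n else now; G,o=gpose(dict(ee_pos=e,ee_rot=r))
    W=np.column_stack([G[:,0],np.cross([0,0,1],G[:,0]),[0,0,1]]); c=o+G@np.array([5,-3.5,55.])
    q=rectify(f,W,c,x=0,S=6,yr=(-22,22),zr=(-50,15)).astype(float); g=q.mean(2); b=q[:,:,2]-q[:,:,0]
    # bob: dark blob rows 145..215 cols 90..185 ; tab inner rows 280..310
    x=np.arange(90,185); w=np.clip(110-g[145:215,90:185],0,None); bob=(w*x).sum()/w.sum()
    x=np.arange(80,200); w=np.clip(b[280:312,80:200]-25,0,None); tab=(w*x).sum()/w.sum()
    x=np.arange(115,165); w=np.clip(110-g[220:250,115:165],0,None); tip=(w*x).sum()/w.sum()
    t=np.radians(-r[1]); print(round(t,3),"bob",bob,"tip",tip,"tab",tab,"zero via bob",t+(bob-tab)/180,"via tip",t+(tip-tab)/180)
E
```

```text
[598.64  27.4  171.25] [179.86 -14.33  90.64] [-1.64 -0.44  6.89]
0.225 bob 137.67497185335984 tip 138.28099904671114 tab 131.3197404873636 zero via bob 0.26045431442946987 via tip 0.2638211321703105
0.241 bob 137.84510979216557 tip 141.42955838862795 tab 135.1177940223929 zero via bob 0.2560071910517323 via tip 0.2759207943654122
0.281 bob 137.90121190951234 tip 138.18996218762138 tab 144.87246793869252 zero via bob 0.24226880940897494 via tip 0.2438729776206918
0.25 bob 136.81863697331295 tip 138.4407172394125 tab 135.84929251434534 zero via bob 0.2554643229580455 via tip 0.26447587999193184
```

```bash
python3 -c "
from workcell import env; print(env.job_done())"
```

```text
the job is handed in; nothing more can be done
None
```

I handed the job in with the gauge still in the grip (40 N), its foot pressed on both dogs with about 9 N, and the pointer at rest at a tilt of 0.25 rad. I read the index tab at about 0.255 rad. That reading comes from low-resolution camera images and could be off by 0.02 to 0.03 rad, and the judge's result was not reported to me.

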